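# Fetch the pig from behind the toy soldiers

## Task

The pink pig at the back of the drying rack still needs its second coat: first clear the three toy soldiers around it onto the purple side mat, all standing, then stand the pig on the middle of the white turntable. Afterwards put every soldier back upright on the middle of the square of its own colour in the rack. Do not knock over any soldier, the pig or the glass jar, and leave the jar where it is.

Things in the scene. Friction and masses are not known exactly. Their poses are not given: they have to be found in the camera images.
- soldier_blue_center (a point): Toy soldier in blue, a standing round figure 120 mm tall, 130 g: blue coat (round foot 54 mm across), skin-coloured ball head, flat-topped blue cylindrical hat 30 mm across, from 86 to 120 mm above the foot: grip it there, from above. This point is on its axis half-way up, 60 mm above the underside of the foot, 43 mm below the middle of the hat. z up.
- soldier_orange_center (a point): Toy soldier in orange, a standing round figure 120 mm tall, 130 g: orange coat (round foot 54 mm across), skin-coloured ball head, flat-topped orange cylindrical hat 30 mm across, from 86 to 120 mm above the foot: grip it there, from above. This point is on its axis half-way up, 60 mm above the underside of the foot, 43 mm below the middle of the hat. z up.
- soldier_green_center (a point): Toy soldier in green, a standing round figure 120 mm tall, 130 g: green coat (round foot 54 mm across), skin-coloured ball head, flat-topped green cylindrical hat 30 mm across, from 86 to 120 mm above the foot: grip it there, from above. This point is on its axis half-way up, 60 mm above the underside of the foot, 43 mm below the middle of the hat. z up.
- pig_center (a point): Pink toy pig on four short legs, 140 g: 66 mm long in x (snout to -x), 70 mm tall; barrel body 56 mm wide in y, round about x, broadest over its middle 36 mm: grip it there, across y. This point is the barrel's centre, 36 mm above its feet. It starts parallel to the rack on its white deck (12 mm high), 11 mm before the rack's 35 mm high back rail, soldiers 68 mm off (centres) at both sides and in front.
- spot_blue: Blue square on the drying rack, 62 x 62 x 3 mm, fixed: the place of the blue soldier, who starts on its middle. Origin at the centre of its underside; x and y are the rack's (back rail on the +x side). Small loose paint pots (34 mm across, 32 mm high) stand on the rack's two front corners, about 70 mm from the nearest squares' centres.
- spot_orange: Orange square on the drying rack, 62 x 62 x 3 mm, fixed: the place of the orange soldier, who starts on its middle. Origin at the centre of its underside; x and y are the rack's (back rail on the +x side). Small loose paint pots (34 mm across, 32 mm high) stand on the rack's two front corners, about 70 mm from the nearest squares' centres.
- spot_green: Green square on the drying rack, 62 x 62 x 3 mm, fixed: the place of the green soldier, who starts on its middle. Origin at the centre of its underside; x and y are the rack's (back rail on the +x side). Small loose paint pots (34 mm across, 32 mm high) stand on the rack's two front corners, about 70 mm from the nearest squares' centres.
- mat: Purple side mat on the table, 240 mm (its x) x 160 mm (its y), 3 mm thick, fixed, empty at the start. Origin at the centre of its underside. Room for the three soldiers side by side along x, 80 mm apart.
- turntable: Round white painter's turntable, 124 mm across, top 24 mm above the table, fixed (it does not turn). Origin at the centre of its underside; z up.
- jar: Glass water jar with yellow lid, loose, 60 mm across, 87 mm high, standing beyond the turntable, about 115 mm from its centre. Origin at the centre of its underside. Not to be knocked over or pushed away.

How it is judged:
By the outcome, as a careful person would: the job done as asked, in the order asked, and still so for the second after the job is handed in, with the robot touching nothing.
It also fails if it takes over 147 s, if anything falls off the work surface, if the arm or the gripper's body presses on something with over 40 N, if the wrist force passes 120 N, or if a joint passes its speed limit or range.

## Robot

A 6-joint arm with a two-finger parallel gripper is mounted at the origin on the work surface. World frame = base frame: x ahead of the robot, y to its left, z up, the work surface at z = 0. Lengths are in m, angles in rad, forces in N, time in s.
With the tool pointing down it reaches from about 0.3 to 0.775 m from the base axis. Payload 14.6 kg.
Tool frame: the origin (TCP) lies midway between the tips of the shut fingers; the grasp point (between the pads) lies 19 mm behind it (ctrl.grip_depth is the z of the grasp point in the tool frame, in m); z points along the fingers, y is the line along which they close (so a half turn about z gives the same grasp; the last joint's range is limited). The gripper opens to 94 mm and grips with 3 to 60 N. Pads are 16 mm wide; open, the fingers measure 119 mm over their backs; the gripper's body (75 mm by 177 mm) begins 78 mm behind the grasp point.
Start: joints at [-1.389, 0.3, 1.521, -0, 1.321, -0.067], TCP at [0.135, -0.533, 0.185] pointing down, gripper open.
Joint ranges: [-3.03, 3.03], [-0.79, 2.21], [0.23, 2.52], [-1.04, 4.18], [0, 3.07], [-2.55, 2.55]. Speed limits (rad/s): [2.22, 2.22, 2.57, 3.14, 3.14, 3.14].

## Interface

Orientations are given as [roll, pitch, yaw] about the fixed x, y, z axes, in that order (R = Rz(yaw) Ry(pitch) Rx(roll)).
In Python, from station import ctrl gives the robot as it stands. The module is installed in compiled form; this text tells all that it offers.
- The arm moves only by the tool carry_out, never from a script. Its argument "commands" is a list of rows, each a list of 3 entries, a list of its own where there are three numbers: the closure, from 0 (fully open) to 1 (shut), then the shift along the tool's x, y, z in mm, then the turn, a rotation vector about the tool's x, y, z in rad. In form: [[gripper, [tx, ty, tz], [wx, wy, wz]], ...]. A call has 1 to 10 rows; each row shifts and turns the commanded pose from where the row before left it, along the tool's axes as they then stand; what a row does not reach is not made up. A row lasts 1/8 s, in which the tool goes at most 62.5 mm and 10.7 degrees, less where a joint would pass 70% of its speed; a pose out of reach is approached as far as the arm can. A call with a gripper value outside its range is refused whole. The fingers move at their own pace and stop on an object; "squeeze" is the grip in N (left out, the last holds). Time passes only in rows, so rows that do not move let the fingers close. It gives the time, the measured TCP pose, the force, the opening and the grip force at its end, in the units of the state.
- ctrl.get_obs(): the state, without advancing time (a new reading comes with each control period).
- ctrl.camera(name): name is "scene" or "top" or "wrist"; returns a dict with "img" (400x640x3 uint8, blue, green, red), "camera_matrix" (3x3 intrinsics, pixels), "rvec" (rotation vector, rad) and "tvec" (3), from world to camera coordinates, as OpenCV has them. Camera axes: x right, y down, z forward; pixel columns grow to the right and rows downward; lengths in m; the calibration is good to about 2 mm. A picture is of the moment at which its call begins. There is no depth.
- ctrl.hand_in(): hands the job in; it is judged then, once.
Trained networks look in the newest picture that a camera, given by its name, has taken for a name from the list of things; names that differ only in an ending like _2 or _b are one class to them, and where a whole thing is asked for, a point or a joint stands for the part that bears it (a point fixed in the world has none). Each returns a list of dicts, best first, with "score" (0 to 1); they miss things now and then, are a little off and sometimes report something else, mostly with a low value. They report only what shows in the picture. A call takes as long as a camera call.
- ctrl.outline_of(thing, camera): "region" (400x640 bool, what is visible of it).
- ctrl.place_of(thing, camera): "at" ([x, y, z] in m, in world coordinates, good to about 4 mm: a listed point, or the origin of a listed thing).
The state is a dict: "time_s": time; "qpos": joint angles; "joint_vel": joint speeds; "tau": joint torques, N m; "ee_pos": TCP position; "eef_rot": TCP orientation; "force": force on the tool from outside, world axes, zero at the start; "moment": the same for the moment, N m; "grip_width": finger opening in m; "grip_force": force on a finger pad.
Only numpy, scipy, OpenCV 4.12 (cv2) and the standard library are available. Lean on these libraries where they do the work, as an engineer would, in place of code of your own. Each camera call takes 0.05 s, during which the arm holds its last target. There are 200 camera calls.

## Working session

There is one attempt and no reset: what is moved stays moved. The work goes in short steps, Python scripts to look and compute and a tool call to move; the robot and the scene stay as the last step left them, time stands still between calls to the robot, and variables do not carry over. Pictures are saved under pics/ and viewed, at most 14 in all, crops included, and the job is handed in when it is done.

Besides the shell and the picture viewer there is one more tool, called in YAML: its name, and indented under it one key for each argument. carry_out: Moves the arm, as the interface text tells. Its arguments: {"type":"object","properties":{"commands":{"type":"array","items":{"type":"array"}},"squeeze":{"type":"number"}},"required":["commands"]}

```bash
mkdir -p pics
cat > h.py <<'E'
import numpy as np, cv2
from scipy.spatial.transform import Rotation as R
from station import ctrl
def ray(c,uv):
    K=c["camera_matrix"];Rm=cv2.Rodrigues(np.array(c["rvec"],float))[0];t=np.array(c["tvec"],float).ravel()
    d=Rm.T@np.linalg.inv(K)@np.array([uv[0],uv[1],1.]);return -Rm.T@t,d
def atz(c,uv,z):
    o,d=ray(c,uv);return o+d*(z-o[2])/d[2]
def proj(c,p): return cv2.projectPoints(np.array([p],float),np.array(c["rvec"],float),np.array(c["tvec"],float),c["camera_matrix"],None)[0].ravel()
E
python3 - <<'E'
from h import *
np.set_printoptions(precision=4,suppress=True)
for n in ["scene","top"]:
    c=ctrl.camera(n);cv2.imwrite(f"pics/{n}0.png",c["img"])
    for t in ["soldier_blue_center","soldier_orange_center","soldier_green_center","pig_center","spot_blue","spot_orange","spot_green","mat","turntable","jar"]:
        r=ctrl.place_of(t,n)
        print(n,t,[(round(float(q["score"]),2),np.array(q["at"])) for q in r[:2]])
o=ctrl.get_obs();print(o["time_s"],o["ee_pos"],o["eef_rot"],o["grip_width"],ctrl.grip_depth)
E
```

```text
scene soldier_blue_center [(0.96, array([ 0.6368, -0.0864,  0.0736])), (0.34, array([ 0.5589, -0.0316,  0.0136]))]
scene soldier_orange_center [(0.91, array([ 0.5603, -0.0284,  0.0757]))]
scene soldier_green_center [(0.85, array([0.6147, 0.0515, 0.0763])), (0.47, array([0.6166, 0.0469, 0.0099]))]
scene pig_center [(0.72, array([ 0.6242, -0.0168,  0.0474]))]
scene spot_blue [(0.59, array([ 0.6374, -0.083 ,  0.0132]))]
scene spot_orange [(0.46, array([ 0.5587, -0.0313,  0.0097]))]
scene spot_green [(0.66, array([0.6154, 0.0489, 0.0077])), (0.43, array([ 0.5582, -0.0301,  0.0119]))]
scene mat [(0.7, array([ 0.5056, -0.3138, -0.0027]))]
scene turntable [(0.9, array([0.5106, 0.3442, 0.0023]))]
scene jar [(0.96, array([0.6247, 0.3632, 0.0021]))]
top soldier_blue_center [(0.74, array([ 0.6356, -0.0885,  0.0765]))]
top soldier_orange_center [(0.92, array([ 0.5577, -0.0272,  0.0721]))]
top soldier_green_center [(0.69, array([0.6135, 0.0528, 0.0752]))]
top pig_center [(0.85, array([ 0.6257, -0.0175,  0.0476])), (0.58, array([ 0.5574, -0.0246,  0.0716]))]
top spot_blue [(0.69, array([ 0.6357, -0.0821,  0.007 ])), (0.64, array([0.615 , 0.0514, 0.01  ]))]
top spot_orange [(0.67, array([ 0.5587, -0.0276,  0.0127]))]
top spot_green [(0.65, array([0.6109, 0.0485, 0.0133]))]
top mat [(0.84, array([ 0.5046, -0.3123,  0.0004]))]
top turntable [(0.67, array([0.5101, 0.3471, 0.0011]))]
top jar [(0.78, array([ 0.6258,  0.3589, -0.0008]))]
1.1 [ 0.1354 -0.5331  0.1851] [ 3.1415 -0.      0.2488] 0.09407921400690339 -0.0188
```

View pics/scene0.png

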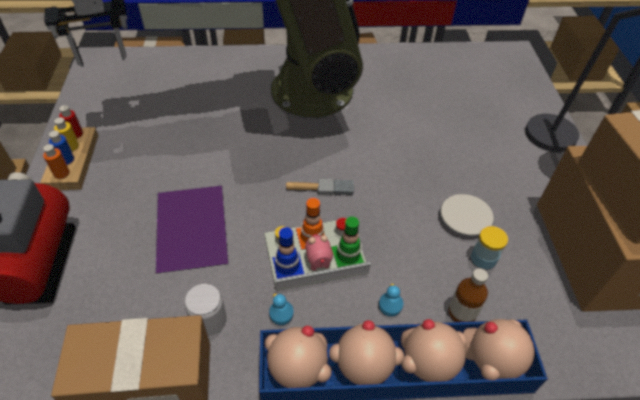

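View pics/top0.png

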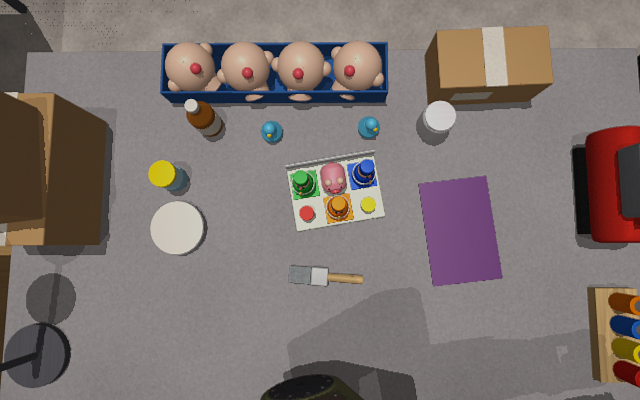

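The scene picture shows the rack at about (315,255), with blue (288,253), orange (312,222), green (350,243) and the pig (318,250). The turntable is at (467,215) and the jar at (490,247). In the top picture the mat spans (418–502,177–286). The network positions match both pictures, and the rack yaw is about 0.16.

carry_out:
  commands:
    - [0,[0,0,0],[0,0,0.089]]
    - [0,[45,-39,-2],[0,0,0]]
    - [0,[45,-39,-2],[0,0,0]]
    - [0,[45,-39,-2],[0,0,0]]
    - [0,[45,-39,-2],[0,0,0]]
    - [0,[45,-39,-2],[0,0,0]]
    - [0,[45,-39,-2],[0,0,0]]
    - [0,[45,-39,-2],[0,0,0]]
    - [0,[45,-39,-2],[0,0,0]]
    - [0,[45,-39,-2],[0,0,0]]
  squeeze: 20

```text
time_s: 2.35
ee_pos: [0.4805, -0.1203, 0.2034]
eef_rot: [3.141, -0.001, 0.16]
force: [1.2, -1.6, -0.1]
grip_width: 0.094
grip_force: 0.0
```

carry_out:
  commands:
    - [0,[42,-36,0],[0,0,0]]
    - [0,[30,-26,0],[0,0,0]]
    - [0,[15,-14,0],[0,0,0]]
    - [0,[5,-4,0],[0,0,0]]
    - [0,[0,0,0],[0,0,0]]
    - [0,[0,0,0],[0,0,0]]

```text
time_s: 3.1
ee_pos: [0.5571, -0.0295, 0.2033]
eef_rot: [3.141, -0.0, 0.159]
force: [-0.7, 0.1, 0.4]
grip_width: 0.0936
grip_force: 0.0
```

```bash
cat >> h.py <<'E'
np.set_printoptions(precision=4,suppress=True)
def delta(target):
    o=ctrl.get_obs();M=R.from_euler('xyz',o["eef_rot"]).as_matrix()
    return (M.T@(np.array(target)-o["ee_pos"]))*1000
def st():
    o=ctrl.get_obs();print(round(o["time_s"],2),np.array(o["ee_pos"]),np.array(o["eef_rot"]),"F",np.array(o["force"]),"w",round(o["grip_width"],4),round(o["grip_force"],1))
def look(things,cams=("wrist",)):
    for n in cams:
        c=ctrl.camera(n)
        for t in things: print(n,t,[(round(float(q["score"]),2),np.array(q["at"])) for q in ctrl.place_of(t,n)[:1]])
    return c
S=["soldier_blue_center","soldier_orange_center","soldier_green_center"]
E
python3 - <<'E'
from h import *
st();c=look(S+["pig_center","spot_orange"]);cv2.imwrite("pics/w1.png",c["img"])
E
```

```text
3.1 [ 0.5571 -0.0295  0.2033] [ 3.1414 -0.0002  0.1586] F [-0.6772  0.0509  0.3945] w 0.0936 0.0
wrist soldier_blue_center [(0.71, array([ 0.6355, -0.0842,  0.0741]))]
wrist soldier_orange_center [(0.92, array([ 0.553 , -0.0248,  0.0768]))]
wrist soldier_green_center []
wrist pig_center [(0.81, array([ 0.6258, -0.0119,  0.0492]))]
wrist spot_orange []
```

View pics/w1.png

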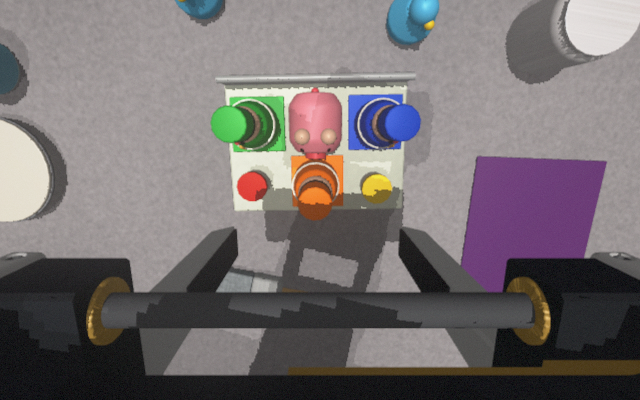

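The wrist picture shows the hat tops at green (229,124), blue (403,122) and orange (316,203). The pig is at (315,122). The green square's visible corners are at about (230,98) and (285,151).

Run:
```python
from h import *
c=ctrl.camera("wrist")
for n,u in dict(green=(229,124),blue=(403,122),orange=(316,203)).items(): print(n,atz(c,u,.135))
for u in [(231,97),(282,96),(285,151),(349,95),(349,149),(400,95),(406,149),(291,155),(343,155),(292,206)]: print(u,atz(c,u,.015))
# model check
P=np.array([.625,-.0175]);y=.16;rx=np.array([np.cos(y),np.sin(y)]);ry=np.array([-np.sin(y),np.cos(y)])
for n,q in dict(g=P+.068*ry,b=P-.068*ry,o=P-.068*rx).items(): print(n,q,proj(c,[*q,.135]),proj(c,[*q,.015]))
```

```text
green [0.6128 0.0533 0.135 ]
blue [ 0.6365 -0.0841  0.135 ]
orange [ 0.5596 -0.0258  0.135 ]
(231, 97) [0.6386 0.0855 0.015 ]
(282, 96) [0.6489 0.0283 0.015 ]
(285, 151) [0.5879 0.0164 0.015 ]
(349, 95) [ 0.662  -0.0469  0.015 ]
(349, 149) [ 0.6022 -0.0578  0.015 ]
(400, 95) [ 0.6712 -0.1042  0.015 ]
(406, 149) [ 0.6129 -0.1243  0.015 ]
(291, 155) [0.5844 0.0088 0.015 ]
(343, 155) [ 0.5942 -0.0521  0.015 ]
(292, 206) [ 0.5229 -0.0011  0.015 ]
g [0.6142 0.0496] [233.7039 123.0738] [259.7341 123.884 ]
b [ 0.6358 -0.0846] [403.4205 122.9367] [376.9378 123.7894]
o [ 0.5579 -0.0283] [318.5777 205.4189] [318.3569 181.7237]
```

carry_out:
  commands:
    - [0,[2,-2.4,10],[0,0,0]]
    - [0,[0,0,30],[0,0,0]]
    - [0,[0,0,30],[0,0,0]]
    - [0,[0,0,20],[0,0,0]]
    - [0,[0,0,10],[0,0,0]]
    - [0,[0,0,0],[0,0,0]]
    - [0.6,[0,0,0],[0,0,0]]
    - [0.6,[0,0,0],[0,0,0]]
    - [0.6,[0,0,0],[0,0,0]]
    - [0.6,[0,0,0],[0,0,0]]
  squeeze: 15

```text
time_s: 4.7
ee_pos: [0.5592, -0.0258, 0.1032]
eef_rot: [3.142, -0.0, 0.16]
force: [-0.7, 0.3, 0.3]
grip_width: 0.0578
grip_force: 0.0
```

Run:
```python
from h import *
st();c=look(S);cv2.imwrite("pics/w2.png",c["img"])
```

```text
4.7 [ 0.5592 -0.0258  0.1032] [ 3.1415 -0.0003  0.1598] F [-0.6678  0.2743  0.2717] w 0.0578 0.0
wrist soldier_blue_center [(0.65, array([ 0.6361, -0.0837,  0.0733]))]
wrist soldier_orange_center [(0.96, array([ 0.5554, -0.0255,  0.0751]))]
wrist soldier_green_center [(0.8, array([0.6127, 0.0523, 0.0753]))]
```

View pics/w2.png

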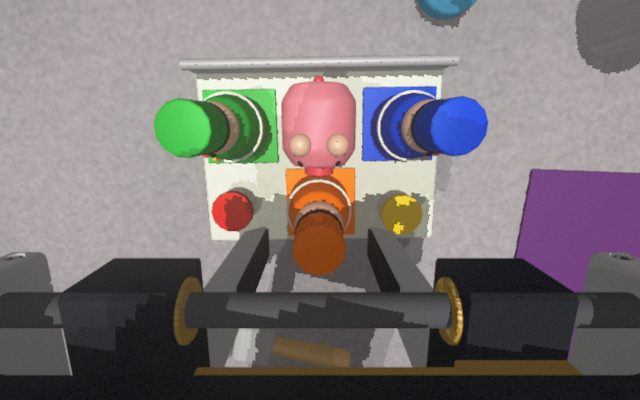

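The hat top at (319,250) lies centred between the fingers, so I'll close and lift.

carry_out:
  commands:
    - [1,[0,0,0],[0,0,0]]
    - [1,[0,0,0],[0,0,0]]
    - [1,[0,0,0],[0,0,0]]
    - [1,[0,0,0],[0,0,0]]
    - [1,[0,0,0],[0,0,0]]
  squeeze: 15

```text
time_s: 5.52
ee_pos: [0.5591, -0.0258, 0.1031]
eef_rot: [3.142, -0.0, 0.16]
force: [0.1, -0.3, 0.1]
grip_width: 0.03
grip_force: 15.0
```

carry_out:
  commands:
    - [1,[0,0,-5],[0,0,0]]
    - [1,[0,0,-15],[0,0,0]]
    - [1,[0,0,-25],[0,0,0]]
    - [1,[0,0,-20],[0,0,0]]
    - [1,[0,0,-5],[0,0,0]]
  squeeze: 15

```text
time_s: 6.15
ee_pos: [0.5597, -0.0258, 0.175]
eef_rot: [3.141, -0.003, 0.16]
force: [-0.8, 0.1, -2.1]
grip_width: 0.0296
grip_force: 15.0
```

Run:
```python
from h import *
st();c=look(S);cv2.imwrite("pics/w3.png",c["img"])
c=ctrl.camera("top");r=ctrl.outline_of("mat","top")[0];p=cv2.minAreaRect(np.argwhere(r["region"])[:,::-1].astype(np.float32));b=cv2.boxPoints(p)
w=np.array([atz(c,u,.003) for u in b]);print(w,w.mean(0))
```

```text
6.15 [ 0.5597 -0.0258  0.175 ] [ 3.1409 -0.0027  0.1598] F [-0.7872  0.1106 -2.1167] w 0.0296 15.0
wrist soldier_blue_center [(0.59, array([ 0.6346, -0.0856,  0.0754]))]
wrist soldier_orange_center [(0.68, array([ 0.5547, -0.0215,  0.1465]))]
wrist soldier_green_center [(0.74, array([ 0.5521, -0.024 ,  0.1466]))]
[[ 0.6147 -0.2175  0.003 ]
 [ 0.6383 -0.3797  0.003 ]
 [ 0.3951 -0.4049  0.003 ]
 [ 0.3718 -0.2469  0.003 ]] [ 0.505  -0.3123  0.003 ]
```

View pics/w3.png

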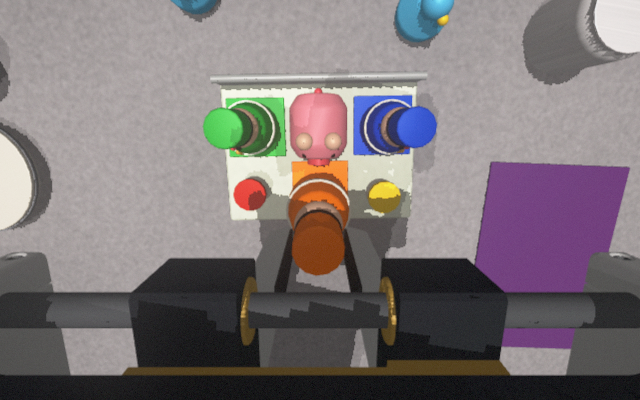

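Orange is held upright at (319,245) and the deck is clear below it. I'll take it to the near place on the mat.

carry_out:
  commands:
    - [1,[-8,12,0],[0,0,0]]
    - [1,[-15,23,0],[0,0,0]]
    - [1,[-22,33,0],[0,0,0]]
    - [1,[-26,39,0],[0,0,0]]
    - [1,[-28,43,0],[0,0,0]]
    - [1,[-28,43,0],[0,0,0]]
    - [1,[-24,36,0],[0,0,0]]
    - [1,[-18,27,10],[0,0,0]]
    - [1,[-10,15,15],[0,0,0]]
    - [1,[0,0,20],[0,0,0]]

```text
time_s: 7.7
ee_pos: [0.4247, -0.3228, 0.1271]
eef_rot: [3.142, 0.0, 0.158]
force: [0.6, 0.2, -1.1]
grip_width: 0.0296
grip_force: 15.0
```

carry_out:
  commands:
    - [1,[0,0,15],[0,0,0]]
    - [1,[0,0,10],[0,0,0]]
    - [1,[0,0,6],[0,0,0]]
    - [1,[0,0,0],[0,0,0]]
    - [1,[0,0,0],[0,0,0]]

```text
time_s: 8.32
ee_pos: [0.4258, -0.3219, 0.0976]
eef_rot: [3.141, -0.001, 0.16]
force: [-0.3, -0.6, -1.2]
grip_width: 0.0296
grip_force: 15.0
```

Run:
```python
from h import *
st();print(delta([.426,-.323,.0915]))
```

```text
8.32 [ 0.4258 -0.3219  0.0976] [ 3.1409 -0.0006  0.16  ] F [-0.3477 -0.6013 -1.2162] w 0.0296 15.0
[0.0426 1.105  6.0697]
```

carry_out:
  commands:
    - [1,[0,0,4],[0,0,0]]
    - [1,[0,0,1.5],[0,0,0]]
    - [1,[0,0,0.7],[0,0,0]]
    - [1,[0,0,0],[0,0,0]]
    - [1,[0,0,0],[0,0,0]]

```text
time_s: 8.95
ee_pos: [0.4256, -0.3219, 0.091]
eef_rot: [3.141, -0.0, 0.16]
force: [-0.4, 0.3, 0.7]
grip_width: 0.0295
grip_force: 15.0
```

carry_out:
  commands:
    - [0.6,[0,0,0],[0,0,0]]
    - [0.3,[0,0,0],[0,0,0]]
    - [0,[0,0,0],[0,0,0]]
    - [0,[0,0,0],[0,0,0]]
    - [0,[0,0,-10],[0,0,0]]
    - [0,[0,0,-25],[0,0,0]]
    - [0,[0,0,-35],[0,0,0]]
    - [0,[0,0,-30],[0,0,0]]
    - [0,[10,-8,-12],[0,0,0]]
    - [0,[30,-25,0],[0,0,0]]

```text
time_s: 10.2
ee_pos: [0.4602, -0.2828, 0.2036]
eef_rot: [3.141, -0.001, 0.158]
force: [0.2, -0.2, 0.0]
grip_width: 0.0938
grip_force: 0.0
```

carry_out:
  commands:
    - [0,[45,-37,0],[0,0,0]]
    - [0,[45,-37,0],[0,0,0]]
    - [0,[45,-37,0],[0,0,0]]
    - [0,[38,-31,0],[0,0,0]]
    - [0,[22,-18,0],[0,0,0]]
    - [0,[10,-8.5,0],[0,0,0]]
    - [0,[0,0,0],[0,0,0]]
    - [0,[0,0,0],[0,0,0]]

```text
time_s: 11.2
ee_pos: [0.6348, -0.0847, 0.2029]
eef_rot: [3.142, 0.0, 0.159]
force: [-0.4, -0.4, -0.2]
grip_width: 0.0944
grip_force: 0.0
```

Run:
```python
from h import *
st();c=look(S,("top","wrist"));cv2.imwrite("pics/w4.png",c["img"]);print(delta([.6362,-.0838,.103]))
```

```text
11.2 [ 0.6348 -0.0847  0.2029] [3.1415 0.0002 0.1588] F [-0.3598 -0.4441 -0.2498] w 0.0944 0.0
top soldier_blue_center [(0.43, array([ 0.4244, -0.3201,  0.0621]))]
top soldier_orange_center [(0.85, array([ 0.4232, -0.323 ,  0.0614]))]
top soldier_green_center [(0.98, array([0.6123, 0.0554, 0.0767]))]
wrist soldier_blue_center [(0.75, array([ 0.634 , -0.0835,  0.0744]))]
wrist soldier_orange_center []
wrist soldier_green_center [(0.95, array([0.6129, 0.0523, 0.0718]))]
[ 0.9688 -0.1507 99.9413]
```

View pics/w4.png

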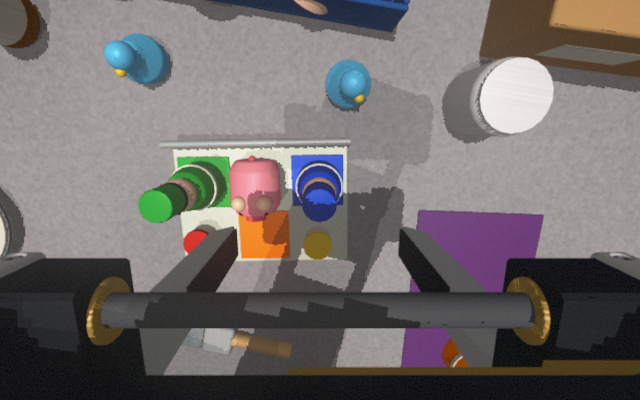

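Blue's hat at (319,203) is centred between the fingers. Orange is standing on the mat. Now I'll grasp blue.

carry_out:
  commands:
    - [0,[1,0,10],[0,0,0]]
    - [0,[0,0,30],[0,0,0]]
    - [0,[0,0,30],[0,0,0]]
    - [0,[0,0,20],[0,0,0]]
    - [0.3,[0,0,10],[0,0,0]]
    - [0.6,[0,0,0],[0,0,0]]
    - [0.6,[0,0,0],[0,0,0]]
    - [0.6,[0,0,0],[0,0,0]]
    - [1,[0,0,0],[0,0,0]]
    - [1,[0,0,0],[0,0,0]]

```text
time_s: 12.85
ee_pos: [0.6364, -0.0837, 0.103]
eef_rot: [3.141, -0.0, 0.16]
force: [0.2, 0.4, -0.2]
grip_width: 0.0375
grip_force: 0.0
```

carry_out:
  commands:
    - [1,[0,0,0],[0,0,0]]
    - [1,[0,0,0],[0,0,0]]
    - [1,[0,0,0],[0,0,0]]
    - [1,[0,0,0],[0,0,0]]

```text
time_s: 13.35
ee_pos: [0.6364, -0.0838, 0.1029]
eef_rot: [3.142, -0.0, 0.16]
force: [-0.2, -0.7, 1.0]
grip_width: 0.0294
grip_force: 15.0
```

carry_out:
  commands:
    - [1,[0,0,-5],[0,0,0]]
    - [1,[0,0,-15],[0,0,0]]
    - [1,[0,0,-25],[0,0,0]]
    - [1,[0,0,-20],[0,0,0]]
    - [1,[0,0,-5],[0,0,0]]
    - [1,[0,0,0],[0,0,0]]

```text
time_s: 14.1
ee_pos: [0.6363, -0.0837, 0.1729]
eef_rot: [3.142, -0.0, 0.16]
force: [-0.1, 0.5, -1.0]
grip_width: 0.0294
grip_force: 15.0
```

carry_out:
  commands:
    - [1,[-5,12,0],[0,0,0]]
    - [1,[-10,24,0],[0,0,0]]
    - [1,[-14,34,0],[0,0,0]]
    - [1,[-16,38,0],[0,0,0]]
    - [1,[-16,38,0],[0,0,0]]
    - [1,[-13,32,0],[0,0,0]]
    - [1,[-8,19,8],[0,0,0]]
    - [1,[-4,10,15],[0,0,0]]
    - [1,[0,0,20],[0,0,0]]
    - [1,[0,0,15],[0,0,0]]

```text
time_s: 15.35
ee_pos: [0.5841, -0.301, 0.1127]
eef_rot: [-3.14, 0.001, 0.16]
force: [0.4, -0.1, -0.5]
grip_width: 0.0295
grip_force: 15.0
```

carry_out:
  commands:
    - [1,[0,0,10],[0,0,0]]
    - [1,[0,0,6],[0,0,0]]
    - [1,[0,0,0],[0,0,0]]
    - [1,[0,0,0],[0,0,0]]

```text
time_s: 15.85
ee_pos: [0.5846, -0.3019, 0.0995]
eef_rot: [3.141, -0.001, 0.16]
force: [-0.2, 0.3, -0.2]
grip_width: 0.0296
grip_force: 15.0
```

Run:
```python
from h import *
st();print(delta([.584,-.302,.0912]))
```

```text
15.85 [ 0.5846 -0.3019  0.0995] [ 3.141  -0.0007  0.1599] F [-0.2402  0.3465 -0.19  ] w 0.0296 15.0
[-0.6302  0.0138  8.257 ]
```

carry_out:
  commands:
    - [1,[0,0,6],[0,0,0]]
    - [1,[0,0,1.7],[0,0,0]]
    - [1,[0,0,0.8],[0,0,0]]
    - [1,[0,0,0],[0,0,0]]
    - [1,[0,0,0],[0,0,0]]

```text
time_s: 16.48
ee_pos: [0.5845, -0.3019, 0.0908]
eef_rot: [3.141, -0.001, 0.16]
force: [-0.9, -0.5, 5.6]
grip_width: 0.0298
grip_force: 15.0
```

carry_out:
  commands:
    - [0.6,[0,0,0],[0,0,0]]
    - [0.3,[0,0,0],[0,0,0]]
    - [0,[0,0,0],[0,0,0]]
    - [0,[0,0,0],[0,0,0]]
    - [0,[0,0,-10],[0,0,0]]
    - [0,[0,0,-25],[0,0,0]]
    - [0,[0,0,-35],[0,0,0]]
    - [0,[0,0,-30],[0,0,0]]
    - [0,[3,-12,-12],[0,0,0]]
    - [0,[8,-32,0],[0,0,0]]

```text
time_s: 17.73
ee_pos: [0.5882, -0.2563, 0.2028]
eef_rot: [3.141, -0.001, 0.158]
force: [-0.2, -0.5, -0.3]
grip_width: 0.0942
grip_force: 0.0
```

carry_out:
  commands:
    - [0,[12,-48,0],[0,0,0]]
    - [0,[13,-52,0],[0,0,0]]
    - [0,[13,-52,0],[0,0,0]]
    - [0,[13,-52,0],[0,0,0]]
    - [0,[11,-44,0],[0,0,0]]
    - [0,[8,-32,0],[0,0,0]]
    - [0,[5,-20,0],[0,0,0]]
    - [0,[0,0,0],[0,0,0]]
    - [0,[0,0,0],[0,0,0]]

```text
time_s: 18.85
ee_pos: [0.6144, 0.0506, 0.2022]
eef_rot: [3.141, 0.0, 0.159]
force: [0.6, -0.2, 0.7]
grip_width: 0.0939
grip_force: 0.0
```

Run:
```python
from h import *
st();c=look(S,("top","wrist"));cv2.imwrite("pics/w5.png",c["img"]);print(delta([.6137,.0515,.103]))
```

```text
18.85 [0.6144 0.0506 0.2022] [3.1415 0.0003 0.159 ] F [ 0.5968 -0.2219  0.7243] w 0.0939 0.0
top soldier_blue_center [(0.85, array([ 0.5834, -0.3059,  0.0636]))]
top soldier_orange_center [(0.65, array([ 0.4253, -0.3208,  0.0608]))]
top soldier_green_center [(0.75, array([0.6139, 0.0527, 0.0768]))]
wrist soldier_blue_center [(0.66, array([ 0.5839, -0.3055,  0.0602]))]
wrist soldier_orange_center [(0.43, array([ 0.5594, -0.0294,  0.0105]))]
wrist soldier_green_center [(0.9, array([0.6113, 0.0521, 0.0743]))]
[-0.773  -0.4263 99.3589]
```

View pics/w5.png

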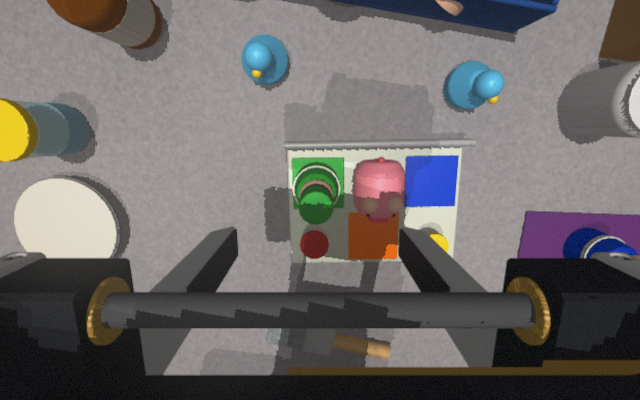

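Green's hat at (316,207) is nearly centred, so I'll grasp it.

carry_out:
  commands:
    - [0,[-0.8,-1,9.4],[0,0,0]]
    - [0,[0,0,30],[0,0,0]]
    - [0,[0,0,30],[0,0,0]]
    - [0,[0,0,20],[0,0,0]]
    - [0.3,[0,0,10],[0,0,0]]
    - [0.6,[0,0,0],[0,0,0]]
    - [0.6,[0,0,0],[0,0,0]]
    - [0.6,[0,0,0],[0,0,0]]
    - [1,[0,0,0],[0,0,0]]
    - [1,[0,0,0],[0,0,0]]

```text
time_s: 20.5
ee_pos: [0.6136, 0.0524, 0.1031]
eef_rot: [3.142, -0.0, 0.16]
force: [-0.7, 0.7, -0.4]
grip_width: 0.0373
grip_force: 0.0
```

carry_out:
  commands:
    - [1,[0,0,0],[0,0,0]]
    - [1,[0,0,0],[0,0,0]]
    - [1,[0,0,0],[0,0,0]]
    - [1,[0,0,0],[0,0,0]]

```text
time_s: 21.0
ee_pos: [0.6136, 0.0523, 0.103]
eef_rot: [3.142, -0.0, 0.16]
force: [0.4, -0.5, 1.3]
grip_width: 0.0296
grip_force: 15.0
```

carry_out:
  commands:
    - [1,[0,0,-5],[0,0,0]]
    - [1,[0,0,-15],[0,0,0]]
    - [1,[0,0,-30],[0,0,0]]
    - [1,[0,0,-30],[0,0,0]]
    - [1,[0,0,-22],[0,0,0]]
    - [1,[0,0,-8],[0,0,0]]
    - [1,[0,0,0],[0,0,0]]

```text
time_s: 21.88
ee_pos: [0.6136, 0.0524, 0.2132]
eef_rot: [3.142, -0.0, 0.16]
force: [-0.1, -0.2, -1.9]
grip_width: 0.0292
grip_force: 15.0
```

carry_out:
  commands:
    - [1,[-5,10,0],[0,0,0]]
    - [1,[-10,21,0],[0,0,0]]
    - [1,[-16,33,0],[0,0,0]]
    - [1,[-20,41,0],[0,0,0]]
    - [1,[-22,46,0],[0,0,0]]
    - [1,[-22,46,0],[0,0,0]]
    - [1,[-22,46,0],[0,0,0]]
    - [1,[-20,41,0],[0,0,0]]
    - [1,[-15,31,0],[0,0,0]]
    - [1,[-9,19,0],[0,0,0]]

```text
time_s: 23.12
ee_pos: [0.5062, -0.3052, 0.2126]
eef_rot: [-3.141, 0.001, 0.158]
force: [0.3, -0.4, -1.0]
grip_width: 0.0294
grip_force: 15.0
```

carry_out:
  commands:
    - [1,[-4.3,8.9,5],[0,0,0]]
    - [1,[0,0,15],[0,0,0]]
    - [1,[0,0,25],[0,0,0]]
    - [1,[0,0,30],[0,0,0]]
    - [1,[0,0,22],[0,0,0]]
    - [1,[0,0,12],[0,0,0]]
    - [1,[0,0,5],[0,0,0]]
    - [1,[0,0,0],[0,0,0]]
    - [1,[0,0,0],[0,0,0]]

```text
time_s: 24.25
ee_pos: [0.5052, -0.3126, 0.0997]
eef_rot: [3.141, -0.001, 0.16]
force: [0.3, -0.2, -1.3]
grip_width: 0.0295
grip_force: 15.0
```

Run:
```python
from h import *
st();print(delta([.505,-.3125,.0912]))
```

```text
24.25 [ 0.5052 -0.3126  0.0997] [ 3.1408 -0.0009  0.1598] F [ 0.2564 -0.1611 -1.2867] w 0.0295 15.0
[-0.2355 -0.1323  8.4994]
```

carry_out:
  commands:
    - [1,[0,0,6],[0,0,0]]
    - [1,[0,0,1.7],[0,0,0]]
    - [1,[0,0,0.8],[0,0,0]]
    - [1,[0,0,0],[0,0,0]]
    - [1,[0,0,0],[0,0,0]]

```text
time_s: 24.88
ee_pos: [0.5051, -0.3126, 0.091]
eef_rot: [3.141, -0.001, 0.16]
force: [-2.1, 1.0, 4.9]
grip_width: 0.0297
grip_force: 15.0
```

carry_out:
  commands:
    - [0.6,[0,0,0],[0,0,0]]
    - [0.3,[0,0,0],[0,0,0]]
    - [0,[0,0,0],[0,0,0]]
    - [0,[0,0,0],[0,0,0]]
    - [0,[0,0,-10],[0,0,0]]
    - [0,[0,0,-25],[0,0,0]]
    - [0,[0,0,-35],[0,0,0]]
    - [0,[0,0,-30],[0,0,0]]
    - [0,[7,-12,-12],[0,0,0]]
    - [0,[18,-30,0],[0,0,0]]

```text
time_s: 26.12
ee_pos: [0.5231, -0.2667, 0.2031]
eef_rot: [3.141, -0.001, 0.158]
force: [0.3, 0.3, -0.7]
grip_width: 0.0941
grip_force: 0.0
```

carry_out:
  commands:
    - [0,[27,-45,0],[0,0,0]]
    - [0,[28,-46,0],[0,0,0]]
    - [0,[28,-46,0],[0,0,0]]
    - [0,[25,-41,0],[0,0,0]]
    - [0,[18,-30,0],[0,0,0]]
    - [0,[10,-16,0],[0,0,0]]
    - [0,[4.7,-7.5,0],[0,0,0]]
    - [0,[0,0,0],[0,0,0]]
    - [0,[0,0,0],[0,0,0]]

```text
time_s: 27.25
ee_pos: [0.6248, -0.017, 0.2025]
eef_rot: [3.141, 0.0, 0.159]
force: [-0.1, -0.7, -0.5]
grip_width: 0.0938
grip_force: 0.0
```

Run:
```python
from h import *
st();c=look(S+["pig_center","turntable","jar"],("top","scene","wrist"));cv2.imwrite("pics/w6.png",c["img"]);print(delta([.625,-.016,.029]))
print(proj(c,[.625,-.016,.048]))
```

```text
27.25 [ 0.6248 -0.017   0.2025] [3.1415 0.     0.1587] F [-0.1455 -0.6654 -0.4521] w 0.0938 0.0
top soldier_blue_center [(0.61, array([ 0.579 , -0.3035,  0.0608]))]
top soldier_orange_center [(0.62, array([ 0.4248, -0.3221,  0.0618]))]
top soldier_green_center [(0.78, array([ 0.5041, -0.3107,  0.0636]))]
top pig_center [(0.49, array([ 0.6252, -0.0154,  0.0475]))]
top turntable [(0.61, array([ 0.5058,  0.3435, -0.0011]))]
top jar [(0.86, array([ 0.6256,  0.3636, -0.0006]))]
scene soldier_blue_center [(0.67, array([ 0.5811, -0.3037,  0.0607]))]
scene soldier_orange_center [(0.58, array([ 0.4243, -0.3264,  0.0661]))]
scene soldier_green_center [(0.71, array([ 0.5031, -0.3112,  0.0609]))]
scene pig_center [(0.69, array([ 0.6229, -0.0139,  0.0478]))]
scene turntable [(0.65, array([0.5113, 0.3418, 0.0021]))]
scene jar [(0.72, array([0.6267, 0.3639, 0.002 ]))]
wrist soldier_blue_center [(0.58, array([ 0.5834, -0.3037,  0.0616]))]
wrist soldier_orange_center []
wrist soldier_green_center []
wrist pig_center [(0.78, array([ 0.6249, -0.0135,  0.0517]))]
wrist turntable [(0.87, array([ 0.5091,  0.3468, -0.0007]))]
wrist jar [(0.96, array([0.6281, 0.3617, 0.0015]))]
[ -0.003   -0.0711 173.4483]
[318.6542 187.2502]
```

View pics/w6.png

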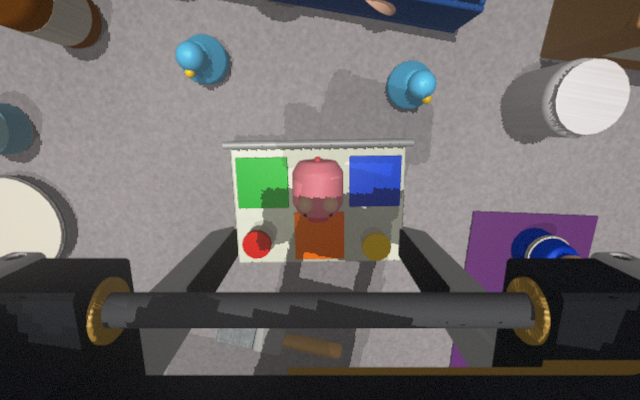

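The pig is centred at (318,187) between the fingers, and all three squares are free. Now I'll descend on the pig.

carry_out:
  commands:
    - [0,[0,0,20],[0,0,0]]
    - [0,[0,0,40],[0,0,0]]
    - [0,[0,0,40],[0,0,0]]
    - [0,[0,0,35],[0,0,0]]
    - [0,[0,0,22],[0,0,0]]
    - [0,[0,0,11],[0,0,0]]
    - [0,[0,0,5],[0,0,0]]
    - [0,[0,0,0],[0,0,0]]
    - [0.3,[0,0,0],[0,0,0]]
    - [0.3,[0,0,0],[0,0,0]]

```text
time_s: 29.55
ee_pos: [0.6253, -0.0161, 0.0301]
eef_rot: [3.141, -0.001, 0.16]
force: [-0.9, 0.2, 0.2]
grip_width: 0.0774
grip_force: 0.0
```

carry_out:
  commands:
    - [0.6,[0,0,0],[0,0,0]]
    - [1,[0,0,0],[0,0,0]]
    - [1,[0,0,0],[0,0,0]]
    - [1,[0,0,0],[0,0,0]]
    - [1,[0,0,0],[0,0,0]]

```text
time_s: 30.18
ee_pos: [0.625, -0.016, 0.0295]
eef_rot: [-3.142, -0.0, 0.16]
force: [-0.6, -0.2, 0.6]
grip_width: 0.0544
grip_force: 14.8
```

carry_out:
  commands:
    - [1,[0,0,-5],[0,0,0]]
    - [1,[0,0,-15],[0,0,0]]
    - [1,[0,0,-25],[0,0,0]]
    - [1,[0,0,-25],[0,0,0]]
    - [1,[0,0,-20],[0,0,0]]
    - [1,[0,0,-10],[0,0,0]]
    - [1,[0,0,0],[0,0,0]]

```text
time_s: 31.05
ee_pos: [0.6252, -0.0161, 0.1302]
eef_rot: [3.141, -0.001, 0.16]
force: [-0.3, -0.0, -2.5]
grip_width: 0.0543
grip_force: 14.6
```

Run:
```python
from h import *
st();c=look(["turntable","jar"]);cv2.imwrite("pics/w7.png",c["img"])
for n in("top","scene"):
    c=ctrl.camera(n);m=ctrl.outline_of("turntable",n)[0]["region"].astype(np.uint8)
    k=max(cv2.findContours(m,0,1)[0],key=cv2.contourArea);e=cv2.fitEllipse(k);print(n,e,atz(c,e[0],.020))
```

```text
31.05 [ 0.6252 -0.0161  0.1302] [ 3.1413 -0.0011  0.1598] F [-0.2984 -0.0406 -2.4815] w 0.0543 14.6
wrist turntable []
wrist jar []
top ((176.70008850097656, 227.3383331298828), (52.84894943237305, 54.991268157958984), 47.828250885009766) [0.5088 0.3445 0.02  ]
scene ((466.251220703125, 214.70455932617188), (40.24253463745117, 52.00690460205078), 104.7674789428711) [0.5123 0.345  0.02  ]
```

View pics/w7.png

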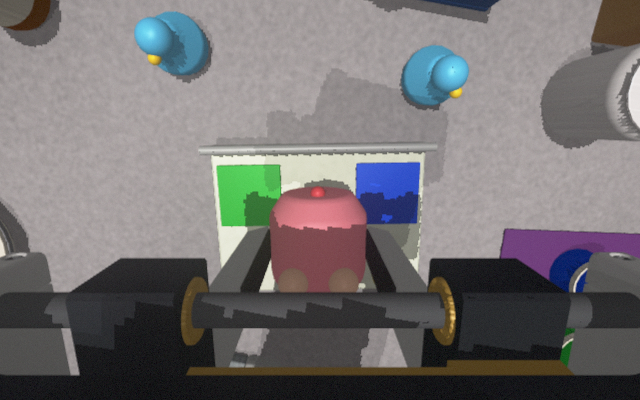

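The pig is held at (318,240), clear of the rack. I'll move it to the turntable.

carry_out:
  commands:
    - [1,[-1.5,-10,0],[0,0,0]]
    - [1,[-3,-21,0],[0,0,0]]
    - [1,[-5,-34,0],[0,0,0]]
    - [1,[-7,-45,0],[0,0,0]]
    - [1,[-7,-47,0],[0,0,0]]
    - [1,[-7,-47,0],[0,0,0]]
    - [1,[-7,-47,0],[0,0,0]]
    - [1,[-7,-45,0],[0,0,0]]
    - [1,[-5,-36,0],[0,0,0]]
    - [1,[-4,-24,0],[0,0,0]]

```text
time_s: 32.65
ee_pos: [0.5137, 0.3295, 0.1295]
eef_rot: [-3.141, 0.0, 0.162]
force: [0.1, 0.3, -1.4]
grip_width: 0.0542
grip_force: 14.6
```

carry_out:
  commands:
    - [1,[-2,-13,0],[0,0,0]]
    - [1,[-0.7,-5.8,0],[0,0,0]]
    - [1,[0,0,10],[0,0,0]]
    - [1,[0,0,20],[0,0,0]]
    - [1,[0,0,20],[0,0,0]]
    - [1,[0,0,15],[0,0,0]]
    - [1,[0,0,0],[0,0,0]]
    - [1,[0,0,0],[0,0,0]]

```text
time_s: 33.65
ee_pos: [0.5103, 0.345, 0.0651]
eef_rot: [-3.141, -0.001, 0.16]
force: [0.4, -0.1, -0.9]
grip_width: 0.0541
grip_force: 14.6
```

Run:
```python
from h import *
st();print(delta([.510,.345,.042]));c=ctrl.camera("wrist");cv2.imwrite("pics/w8.png",c["img"]);print(proj(c,[.51,.345,.024]),[proj(c,[.51+.062*np.cos(a),.345+.062*np.sin(a),.024]) for a in(0,1.57,-1.57)])
```

```text
33.65 [0.5103 0.345  0.0651] [-3.1412 -0.0009  0.1595] F [ 0.3894 -0.0783 -0.8951] w 0.0541 14.6
[-0.3143 -0.004  23.1221]
[319.0643 214.8578] [array([332.6888, 133.5008]), array([238.7374, 202.33  ]), array([398.0051, 227.045 ])]
```

View pics/w8.png

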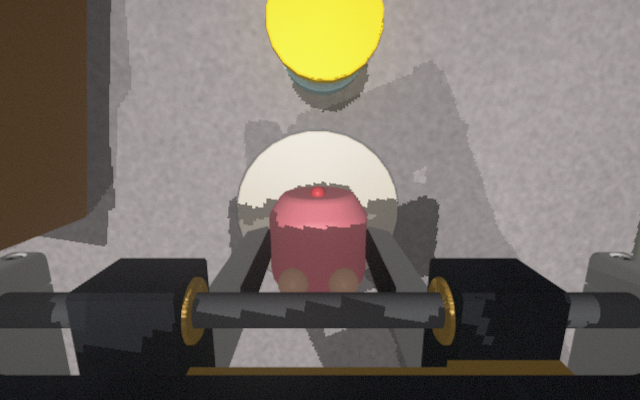

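The disc edges at columns 238 and 397 match the prediction and the pig is centred, so I'll lower it.

carry_out:
  commands:
    - [1,[0,0,12],[0,0,0]]
    - [1,[0,0,7],[0,0,0]]
    - [1,[0,0,3],[0,0,0]]
    - [1,[0,0,1.3],[0,0,0]]
    - [1,[0,0,0],[0,0,0]]
    - [1,[0,0,0],[0,0,0]]

```text
time_s: 34.45
ee_pos: [0.51, 0.3451, 0.0415]
eef_rot: [-3.141, -0.0, 0.16]
force: [-1.9, -0.5, 2.9]
grip_width: 0.0541
grip_force: 14.9
```

carry_out:
  commands:
    - [0.6,[0,0,0],[0,0,0]]
    - [0.3,[0,0,0],[0,0,0]]
    - [0,[0,0,0],[0,0,0]]
    - [0,[0,0,0],[0,0,0]]
    - [0,[0,0,0],[0,0,0]]
    - [0,[0,0,-10],[0,0,0]]
    - [0,[0,0,-30],[0,0,0]]
    - [0,[0,0,-45],[0,0,0]]
    - [0,[0,0,-45],[0,0,0]]
    - [0,[0,0,-32],[0,0,0]]

```text
time_s: 35.7
ee_pos: [0.5101, 0.3452, 0.2063]
eef_rot: [-3.141, -0.002, 0.16]
force: [1.0, 0.3, -0.2]
grip_width: 0.094
grip_force: 0.0
```

carry_out:
  commands:
    - [0,[-1,25,0],[0,0,0]]
    - [0,[-2,45,0],[0,0,0]]
    - [0,[-2.5,55,0],[0,0,0]]
    - [0,[-2.5,55,0],[0,0,0]]
    - [0,[-2.5,55,0],[0,0,0]]
    - [0,[-2.5,55,0],[0,0,0]]
    - [0,[-2.5,55,0],[0,0,0]]
    - [0,[-2.5,55,0],[0,0,0]]
    - [0,[-2.5,55,0],[0,0,0]]
    - [0,[-2.5,55,0],[0,0,0]]

```text
time_s: 36.95
ee_pos: [0.5683, -0.164, 0.2041]
eef_rot: [3.141, -0.001, 0.16]
force: [-0.1, 0.3, 0.4]
grip_width: 0.0939
grip_force: 0.0
```

carry_out:
  commands:
    - [0,[-2.5,55,0],[0,0,0]]
    - [0,[-2,40,0],[0,0,0]]
    - [0,[-1,25,0],[0,0,0]]
    - [0,[-1,15,0],[0,0,0]]
    - [0,[0,5,0],[0,0,0]]
    - [0,[0,0,0],[0,0,0]]
    - [0,[0,0,0],[0,0,0]]

```text
time_s: 37.83
ee_pos: [0.5844, -0.3006, 0.2034]
eef_rot: [3.142, -0.0, 0.161]
force: [-0.1, 0.4, 0.1]
grip_width: 0.094
grip_force: 0.0
```

Run:
```python
from h import *
st();print(delta([.5845,-.3019,.0908]))
look(S+["pig_center","jar"],("top",))
c=ctrl.camera("wrist");cv2.imwrite("pics/w9.png",c["img"]);print(proj(c,[.5845,-.3019,.123]))
t=ctrl.camera("top")
a=t["img"][60:320,120:520];cv2.imwrite("pics/t9.png",cv2.resize(np.vstack([a]),None,fx=2,fy=2))
hsv=cv2.cvtColor(t["img"],cv2.COLOR_BGR2HSV)
for n,(lo,hi) in dict(blue=(105,130),orange=(5,16),green=(45,75)).items():
    m=cv2.inRange(hsv,(lo,130,40),(hi,255,255));m[:,:280]=0;m[:,395:]=0;m[:150]=0;m[235:]=0
    k=max(cv2.findContours(m,0,1)[0],key=cv2.contourArea);r=cv2.minAreaRect(k);print(n,r,atz(t,r[0],.015))
```

```text
37.83 [ 0.5844 -0.3006  0.2034] [ 3.1415 -0.0002  0.1607] F [-0.0664  0.3748  0.1371] w 0.094 0.0
[ -0.0948   1.3192 112.6104]
top soldier_blue_center []
top soldier_orange_center []
top soldier_green_center [(0.67, array([ 0.5049, -0.308 ,  0.0678]))]
top pig_center [(0.84, array([0.5124, 0.344 , 0.0607]))]
top jar [(0.61, array([ 0.6297,  0.3611, -0.0003]))]
[319.7512 202.5416]
blue ((361.6849060058594, 174.65283203125), (25.616106033325195, 25.43181800842285), 79.3803482055664) [ 0.6333 -0.0847  0.015 ]
orange ((328.0, 223.0), (0.0, 0.0), 0.0) [ 0.5201 -0.0062  0.015 ]
green ((304.70269775390625, 184.7162322998047), (24.988645553588867, 25.153045654296875), 80.53767395019531) [0.6094 0.0485 0.015 ]
```

View pics/t9.png

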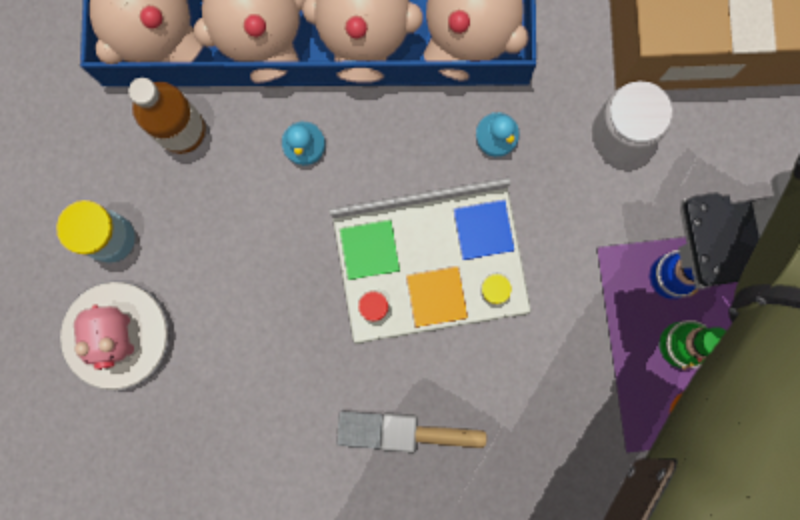

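The pig stands on the turntable. The rack, pots and jar are undisturbed, and blue and green stand on the mat. I'll pick up blue and return it to the pose it was taken from.

carry_out:
  commands:
    - [0,[0,1,15],[0,0,0]]
    - [0,[0,0,30],[0,0,0]]
    - [0,[0,0,30],[0,0,0]]
    - [0,[0,0,25],[0,0,0]]
    - [0.3,[0,0,12],[0,0,0]]
    - [0.6,[0,0,0],[0,0,0]]
    - [0.6,[0,0,0],[0,0,0]]
    - [0.6,[0,0,0],[0,0,0]]
    - [1,[0,0,0],[0,0,0]]
    - [1,[0,0,0],[0,0,0]]

```text
time_s: 39.48
ee_pos: [0.5844, -0.3024, 0.0914]
eef_rot: [3.141, -0.0, 0.16]
force: [-0.3, -0.1, -0.3]
grip_width: 0.0373
grip_force: 0.0
```

carry_out:
  commands:
    - [1,[0,0,0],[0,0,0]]
    - [1,[0,0,0],[0,0,0]]
    - [1,[0,0,0],[0,0,0]]
    - [1,[0,0,0],[0,0,0]]

```text
time_s: 39.98
ee_pos: [0.5844, -0.3024, 0.0912]
eef_rot: [3.141, -0.0, 0.16]
force: [1.1, -1.2, 1.4]
grip_width: 0.0295
grip_force: 15.0
```

carry_out:
  commands:
    - [1,[0,0,-5],[0,0,0]]
    - [1,[0,0,-15],[0,0,0]]
    - [1,[0,0,-30],[0,0,0]]
    - [1,[0,0,-30],[0,0,0]]
    - [1,[0,0,-15],[0,0,0]]
    - [1,[0,0,-5],[0,0,0]]
    - [1,[0,0,0],[0,0,0]]

```text
time_s: 40.85
ee_pos: [0.5842, -0.3023, 0.1905]
eef_rot: [-3.141, 0.001, 0.16]
force: [-0.9, -0.3, -1.2]
grip_width: 0.0295
grip_force: 15.0
```

Run:
```python
from h import *
st();print(delta([.6364,-.0838,.1035]))
```

```text
40.85 [ 0.5842 -0.3023  0.1905] [-3.141   0.0007  0.1598] F [-0.8928 -0.2739 -1.2365] w 0.0295 15.0
[  86.3988 -207.3195   87.0714]
```

carry_out:
  commands:
    - [1,[5,-12,0],[0,0,0]]
    - [1,[10,-24,0],[0,0,0]]
    - [1,[14,-34,0],[0,0,0]]
    - [1,[16,-38,0],[0,0,0]]
    - [1,[16,-38,0],[0,0,0]]
    - [1,[13,-32,0],[0,0,0]]
    - [1,[8,-19,0],[0,0,0]]
    - [1,[4.4,-10.3,10],[0,0,0]]
    - [1,[0,0,20],[0,0,0]]
    - [1,[0,0,20],[0,0,0]]

```text
time_s: 42.1
ee_pos: [0.6363, -0.0844, 0.1396]
eef_rot: [-3.141, 0.001, 0.159]
force: [0.7, -0.1, -0.8]
grip_width: 0.0295
grip_force: 15.0
```

carry_out:
  commands:
    - [1,[0,0,18],[0,0,0]]
    - [1,[0,0,10],[0,0,0]]
    - [1,[0,0,0],[0,0,0]]
    - [1,[0,0,0],[0,0,0]]

```text
time_s: 42.6
ee_pos: [0.637, -0.0841, 0.1139]
eef_rot: [3.141, -0.001, 0.16]
force: [-0.5, 0.2, -0.9]
grip_width: 0.0293
grip_force: 15.0
```

Run:
```python
from h import *
st();print(delta([.6364,-.0838,.1030]));c=ctrl.camera("wrist");cv2.imwrite("pics/w10.png",c["img"])
```

```text
42.6 [ 0.637  -0.0841  0.1139] [ 3.1413 -0.001   0.1598] F [-0.517   0.2308 -0.8819] w 0.0293 15.0
[-0.5426 -0.3842 10.8692]
```

View pics/w10.png

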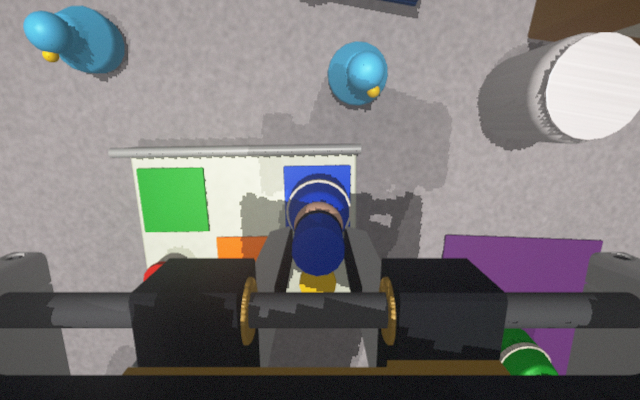

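Blue hangs over its square, centred on column 318. I'll lower it, release, and go to green.

carry_out:
  commands:
    - [1,[-0.5,-0.3,6],[0,0,0]]
    - [1,[0,0,3],[0,0,0]]
    - [1,[0,0,1.8],[0,0,0]]
    - [1,[0,0,0],[0,0,0]]
    - [1,[0,0,0],[0,0,0]]

```text
time_s: 43.28
ee_pos: [0.6365, -0.0839, 0.1032]
eef_rot: [3.141, -0.001, 0.16]
force: [-1.1, 0.4, 6.1]
grip_width: 0.0295
grip_force: 15.0
```

carry_out:
  commands:
    - [0.6,[0,0,0],[0,0,0]]
    - [0.3,[0,0,0],[0,0,0]]
    - [0,[0,0,0],[0,0,0]]
    - [0,[0,0,0],[0,0,0]]
    - [0,[0,0,-10],[0,0,0]]
    - [0,[0,0,-25],[0,0,0]]
    - [0,[0,0,-35],[0,0,0]]
    - [0,[0,0,-30],[0,0,0]]
    - [0,[-8,10,0],[0,0,0]]
    - [0,[-20,25,0],[0,0,0]]

```text
time_s: 44.52
ee_pos: [0.6135, -0.1228, 0.2016]
eef_rot: [-3.141, 0.001, 0.161]
force: [0.1, -0.6, -0.1]
grip_width: 0.0938
grip_force: 0.0
```

carry_out:
  commands:
    - [0,[-30,37,0],[0,0,0]]
    - [0,[-34,42,0],[0,0,0]]
    - [0,[-32,40,0],[0,0,0]]
    - [0,[-24,29,0],[0,0,0]]
    - [0,[-12,15,0],[0,0,0]]
    - [0,[-6,7,0],[0,0,0]]
    - [0,[0,0,0],[0,0,0]]
    - [0,[0,0,0],[0,0,0]]

```text
time_s: 45.52
ee_pos: [0.5054, -0.3117, 0.2023]
eef_rot: [-3.141, -0.0, 0.161]
force: [-0.1, -0.7, 0.9]
grip_width: 0.094
grip_force: 0.0
```

Run:
```python
from h import *
st();print(delta([.5051,-.3126,.0912]));look(S,("top","wrist"))
```

```text
45.52 [ 0.5054 -0.3117  0.2023] [-3.1414 -0.0001  0.161 ] F [-0.1136 -0.667   0.9165] w 0.094 0.0
[ -0.4619   0.8923 111.0852]
top soldier_blue_center [(0.78, array([ 0.6317, -0.0881,  0.0773]))]
top soldier_orange_center [(0.64, array([ 0.4247, -0.3209,  0.0614]))]
top soldier_green_center [(0.59, array([ 0.5055, -0.3101,  0.0643]))]
wrist soldier_blue_center [(0.58, array([ 0.6363, -0.0827,  0.0739]))]
wrist soldier_orange_center [(0.57, array([ 0.4179, -0.3202,  0.0612]))]
wrist soldier_green_center [(0.57, array([ 0.5003, -0.3127,  0.0629]))]
```

carry_out:
  commands:
    - [0,[-0.4,0.6,14],[0,0,0]]
    - [0,[0,0,30],[0,0,0]]
    - [0,[0,0,30],[0,0,0]]
    - [0,[0,0,25],[0,0,0]]
    - [0.3,[0,0,12],[0,0,0]]
    - [0.6,[0,0,0],[0,0,0]]
    - [0.6,[0,0,0],[0,0,0]]
    - [0.6,[0,0,0],[0,0,0]]
    - [1,[0,0,0],[0,0,0]]
    - [1,[0,0,0],[0,0,0]]

```text
time_s: 47.18
ee_pos: [0.5046, -0.3133, 0.0916]
eef_rot: [3.141, -0.0, 0.16]
force: [-0.5, 0.1, -0.4]
grip_width: 0.0373
grip_force: 0.0
```

carry_out:
  commands:
    - [1,[0,0,0],[0,0,0]]
    - [1,[0,0,0],[0,0,0]]
    - [1,[0,0,0],[0,0,0]]
    - [1,[0,0,0],[0,0,0]]

```text
time_s: 47.68
ee_pos: [0.5046, -0.3132, 0.0914]
eef_rot: [3.142, -0.0, 0.16]
force: [0.1, 1.5, 1.8]
grip_width: 0.0295
grip_force: 15.0
```

carry_out:
  commands:
    - [1,[0,0,-5],[0,0,0]]
    - [1,[0,0,-15],[0,0,0]]
    - [1,[0,0,-30],[0,0,0]]
    - [1,[0,0,-35],[0,0,0]]
    - [1,[0,0,-30],[0,0,0]]
    - [1,[0,0,-20],[0,0,0]]
    - [1,[0,0,-10],[0,0,0]]
    - [1,[0,0,0],[0,0,0]]

```text
time_s: 48.68
ee_pos: [0.5046, -0.3133, 0.2369]
eef_rot: [3.141, -0.001, 0.16]
force: [1.1, -0.4, -1.3]
grip_width: 0.0297
grip_force: 15.0
```

Run:
```python
from h import *
st();print(delta([.6136,.0523,.1035]))
```

```text
48.67 [ 0.5046 -0.3133  0.2369] [ 3.141  -0.0006  0.1598] F [ 1.1317 -0.3745 -1.3276] w 0.0297 15.0
[ 165.6771 -343.6645  133.2567]
```

carry_out:
  commands:
    - [1,[5,-10,0],[0,0,0]]
    - [1,[10,-21,0],[0,0,0]]
    - [1,[16,-33,0],[0,0,0]]
    - [1,[20,-41,0],[0,0,0]]
    - [1,[22,-46,0],[0,0,0]]
    - [1,[22,-46,0],[0,0,0]]
    - [1,[22,-46,0],[0,0,0]]
    - [1,[20,-41,0],[0,0,0]]
    - [1,[15,-31,0],[0,0,0]]
    - [1,[9,-19,0],[0,0,0]]

```text
time_s: 49.92
ee_pos: [0.6102, 0.0442, 0.2355]
eef_rot: [-3.141, 0.001, 0.161]
force: [-0.6, -1.0, -2.0]
grip_width: 0.0296
grip_force: 15.0
```

carry_out:
  commands:
    - [1,[4.4,-9.5,0],[0,0,0]]
    - [1,[0,0,10],[0,0,0]]
    - [1,[0,0,25],[0,0,0]]
    - [1,[0,0,35],[0,0,0]]
    - [1,[0,0,28],[0,0,0]]
    - [1,[0,0,17],[0,0,0]]
    - [1,[0,0,8],[0,0,0]]
    - [1,[0,0,0],[0,0,0]]
    - [1,[0,0,0],[0,0,0]]

```text
time_s: 51.05
ee_pos: [0.6137, 0.0521, 0.1144]
eef_rot: [3.141, -0.002, 0.16]
force: [0.9, 0.6, -1.7]
grip_width: 0.0296
grip_force: 15.0
```

Run:
```python
from h import *
st();print(delta([.6133,.0520,.1030]));c=ctrl.camera("wrist");cv2.imwrite("pics/w11.png",c["img"])
```

```text
51.05 [0.6137 0.0521 0.1144] [ 3.1413 -0.0016  0.1597] F [ 0.8772  0.5612 -1.6873] w 0.0296 15.0
[-0.3908  0.0745 11.3809]
```

View pics/w11.png

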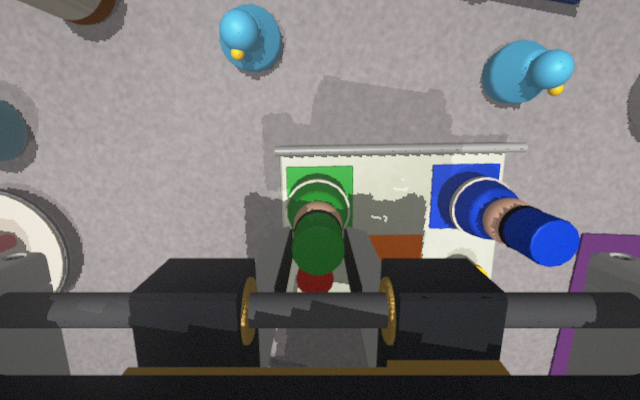

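Green hangs over its square, centred at column 319. I'll lower it, release, and go to orange.

carry_out:
  commands:
    - [1,[-0.3,0,6],[0,0,0]]
    - [1,[0,0,3],[0,0,0]]
    - [1,[0,0,2.2],[0,0,0]]
    - [1,[0,0,0],[0,0,0]]
    - [1,[0,0,0],[0,0,0]]

```text
time_s: 51.72
ee_pos: [0.6135, 0.0524, 0.1034]
eef_rot: [3.142, -0.002, 0.16]
force: [-1.7, 1.4, 7.5]
grip_width: 0.0294
grip_force: 15.0
```

carry_out:
  commands:
    - [0.6,[0,0,0],[0,0,0]]
    - [0.3,[0,0,0],[0,0,0]]
    - [0,[0,0,0],[0,0,0]]
    - [0,[0,0,0],[0,0,0]]
    - [0,[0,0,-10],[0,0,0]]
    - [0,[0,0,-25],[0,0,0]]
    - [0,[0,0,-35],[0,0,0]]
    - [0,[0,0,-30],[0,0,0]]
    - [0,[-9,12,0],[0,0,0]]
    - [0,[-20,28,0],[0,0,0]]

```text
time_s: 52.98
ee_pos: [0.5899, 0.0078, 0.2014]
eef_rot: [-3.141, 0.001, 0.161]
force: [0.2, -0.8, -0.6]
grip_width: 0.0939
grip_force: 0.0
```

carry_out:
  commands:
    - [0,[-30,42,0],[0,0,0]]
    - [0,[-34,47,0],[0,0,0]]
    - [0,[-34,47,0],[0,0,0]]
    - [0,[-34,47,0],[0,0,0]]
    - [0,[-32,44,0],[0,0,0]]
    - [0,[-26,36,0],[0,0,0]]
    - [0,[-16,22,0],[0,0,0]]
    - [0,[-8,11,0],[0,0,0]]
    - [0,[-2.2,3.2,0],[0,0,0]]
    - [0,[0,0,0],[0,0,0]]

```text
time_s: 54.22
ee_pos: [0.425, -0.3212, 0.202]
eef_rot: [-3.141, 0.0, 0.16]
force: [0.1, -0.1, 0.3]
grip_width: 0.0936
grip_force: 0.0
```

Run:
```python
from h import *
st();print(delta([.4256,-.3219,.0912]));look(S+["pig_center"],("top","scene","wrist"))
t=ctrl.camera("top");cv2.imwrite("pics/t12.png",cv2.resize(t["img"][130:250,130:530],None,fx=2,fy=2,interpolation=cv2.INTER_CUBIC))
c=ctrl.camera("wrist");cv2.imwrite("pics/w12.png",cv2.vconcat([cv2.resize(t["img"][130:250,260:410],(640,512),interpolation=cv2.INTER_CUBIC)]))
```

```text
54.23 [ 0.425  -0.3212  0.202 ] [-3.1413  0.0001  0.1603] F [ 0.143  -0.0503  0.3421] w 0.0936 0.0
[  0.5183   0.8058 110.7643]
top soldier_blue_center [(0.92, array([ 0.6382, -0.0876,  0.0779]))]
top soldier_orange_center [(0.83, array([ 0.4212, -0.3211,  0.0605]))]
top soldier_green_center [(0.79, array([0.6129, 0.0561, 0.0741]))]
top pig_center [(0.94, array([0.5108, 0.3431, 0.0563]))]
scene soldier_blue_center [(0.7, array([ 0.6316, -0.0839,  0.0767]))]
scene soldier_orange_center [(0.91, array([ 0.4262, -0.3229,  0.0628]))]
scene soldier_green_center [(0.59, array([0.6104, 0.0518, 0.0757]))]
scene pig_center [(0.58, array([0.5114, 0.3432, 0.0601]))]
wrist soldier_blue_center []
wrist soldier_orange_center [(0.68, array([ 0.4175, -0.3193,  0.0618]))]
wrist soldier_green_center []
wrist pig_center []
```

View pics/w12.png

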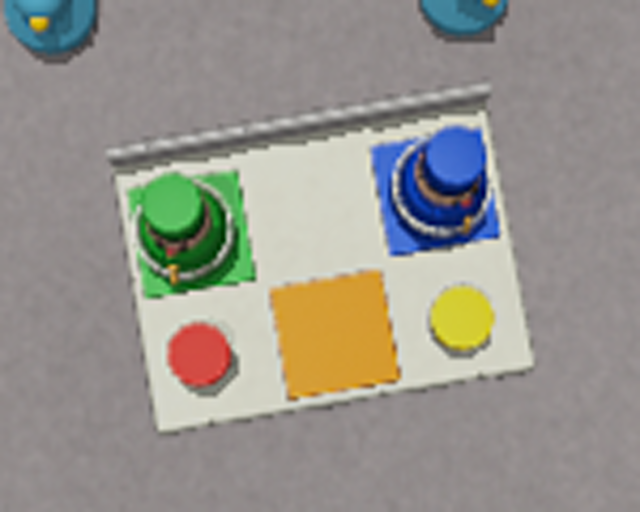

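Blue and green stand on their squares with the usual lean of perspective. Both pots are in place and the orange square is free. Now orange.

carry_out:
  commands:
    - [0,[0.5,0.6,14],[0,0,0]]
    - [0,[0,0,30],[0,0,0]]
    - [0,[0,0,30],[0,0,0]]
    - [0,[0,0,25],[0,0,0]]
    - [0.3,[0,0,12],[0,0,0]]
    - [0.6,[0,0,0],[0,0,0]]
    - [0.6,[0,0,0],[0,0,0]]
    - [0.6,[0,0,0],[0,0,0]]
    - [1,[0,0,0],[0,0,0]]
    - [1,[0,0,0],[0,0,0]]

```text
time_s: 56.32
ee_pos: [0.4254, -0.3223, 0.0914]
eef_rot: [3.141, -0.0, 0.16]
force: [0.8, -0.2, -0.0]
grip_width: 0.0377
grip_force: 0.0
```

carry_out:
  commands:
    - [1,[0,0,0],[0,0,0]]
    - [1,[0,0,0],[0,0,0]]
    - [1,[0,0,0],[0,0,0]]
    - [1,[0,0,0],[0,0,0]]

```text
time_s: 56.82
ee_pos: [0.4254, -0.3223, 0.0912]
eef_rot: [3.142, -0.0, 0.16]
force: [0.1, 0.6, 1.6]
grip_width: 0.0294
grip_force: 15.0
```

carry_out:
  commands:
    - [1,[0,0,-5],[0,0,0]]
    - [1,[0,0,-15],[0,0,0]]
    - [1,[0,0,-30],[0,0,0]]
    - [1,[0,0,-25],[0,0,0]]
    - [1,[0,0,-15],[0,0,0]]
    - [1,[0,0,-5],[0,0,0]]
    - [1,[0,0,0],[0,0,0]]

```text
time_s: 57.7
ee_pos: [0.4253, -0.3221, 0.1858]
eef_rot: [-3.141, 0.0, 0.16]
force: [-0.4, -0.6, -1.6]
grip_width: 0.0294
grip_force: 15.0
```

Run:
```python
from h import *
st();print(delta([.5591,-.0258,.1035]))
```

```text
57.7 [ 0.4253 -0.3221  0.1858] [-3.1412  0.0003  0.1598] F [-0.366  -0.6479 -1.6277] w 0.0294 15.0
[ 179.3108 -271.2444   82.3515]
```

carry_out:
  commands:
    - [1,[8,-12,0],[0,0,0]]
    - [1,[15,-23,0],[0,0,0]]
    - [1,[22,-33,0],[0,0,0]]
    - [1,[26,-39,0],[0,0,0]]
    - [1,[28,-43,0],[0,0,0]]
    - [1,[28,-43,0],[0,0,0]]
    - [1,[24,-36,0],[0,0,0]]
    - [1,[18,-27,0],[0,0,0]]
    - [1,[10,-15,0],[0,0,0]]
    - [1,[0,0,0],[0,0,0]]

```text
time_s: 58.95
ee_pos: [0.5589, -0.0254, 0.1857]
eef_rot: [-3.141, 0.001, 0.161]
force: [-0.6, -0.8, -1.5]
grip_width: 0.0296
grip_force: 15.0
```

carry_out:
  commands:
    - [1,[0,0,10],[0,0,0]]
    - [1,[0,0,20],[0,0,0]]
    - [1,[0,0,22],[0,0,0]]
    - [1,[0,0,15],[0,0,0]]
    - [1,[0,0,5],[0,0,0]]
    - [1,[0,0,0],[0,0,0]]
    - [1,[0,0,0],[0,0,0]]

```text
time_s: 59.82
ee_pos: [0.5593, -0.0263, 0.1149]
eef_rot: [3.141, -0.001, 0.16]
force: [-0.2, -0.2, -1.7]
grip_width: 0.029
grip_force: 15.0
```

Run:
```python
from h import *
st();print(delta([.5591,-.0258,.1030]))
```

```text
59.83 [ 0.5593 -0.0263  0.1149] [ 3.1413 -0.0011  0.1598] F [-0.1644 -0.1834 -1.6746] w 0.029 15.0
[-0.1519 -0.5425 11.8613]
```

carry_out:
  commands:
    - [1,[0,-0.4,6],[0,0,0]]
    - [1,[0,0,3.5],[0,0,0]]
    - [1,[0,0,2.2],[0,0,0]]
    - [1,[0,0,0],[0,0,0]]
    - [1,[0,0,0],[0,0,0]]

```text
time_s: 60.45
ee_pos: [0.5594, -0.0258, 0.1033]
eef_rot: [3.141, -0.001, 0.16]
force: [-2.3, 0.9, 5.5]
grip_width: 0.0293
grip_force: 15.0
```

carry_out:
  commands:
    - [0.6,[0,0,0],[0,0,0]]
    - [0.3,[0,0,0],[0,0,0]]
    - [0,[0,0,0],[0,0,0]]
    - [0,[0,0,0],[0,0,0]]
    - [0,[0,0,-10],[0,0,0]]
    - [0,[0,0,-25],[0,0,0]]
    - [0,[0,0,-35],[0,0,0]]
    - [0,[0,0,-30],[0,0,0]]
    - [0,[-20,10,-10],[0,0,0]]
    - [0,[-30,20,0],[0,0,0]]

```text
time_s: 61.7
ee_pos: [0.5143, -0.0634, 0.2139]
eef_rot: [3.141, -0.002, 0.161]
force: [-0.2, -0.4, -0.3]
grip_width: 0.0941
grip_force: 0.0
```

carry_out:
  commands:
    - [0,[-40,30,0],[0,0,0]]
    - [0,[-40,40,0],[0,0,0]]
    - [0,[-30,40,0],[0,0,0]]
    - [0,[-10,20,0],[0,0,0]]
    - [0,[0,0,0],[0,0,0]]
    - [0,[0,0,0],[0,0,0]]

```text
time_s: 62.45
ee_pos: [0.4168, -0.2103, 0.2128]
eef_rot: [3.141, -0.0, 0.16]
force: [-0.2, 0.5, -0.6]
grip_width: 0.0937
grip_force: 0.0
```

Run:
```python
from h import *
st();look(S+["pig_center","jar","turntable"],("top","scene","wrist"))
```

```text
62.45 [ 0.4168 -0.2103  0.2128] [ 3.1415 -0.0004  0.16  ] F [-0.2456  0.4834 -0.5693] w 0.0937 0.0
top soldier_blue_center [(0.72, array([ 0.6338, -0.0849,  0.0756]))]
top soldier_orange_center [(0.79, array([ 0.556 , -0.0262,  0.0724]))]
top soldier_green_center [(0.61, array([0.6129, 0.0521, 0.076 ]))]
top pig_center [(0.8, array([0.5099, 0.3444, 0.0578]))]
top jar [(0.85, array([0.6247, 0.3598, 0.0013]))]
top turntable [(0.81, array([ 0.5116,  0.349 , -0.0023]))]
scene soldier_blue_center [(0.91, array([ 0.6354, -0.0853,  0.0723]))]
scene soldier_orange_center [(0.66, array([ 0.5603, -0.0296,  0.0756]))]
scene soldier_green_center [(0.82, array([0.6129, 0.0509, 0.0763]))]
scene pig_center [(0.62, array([0.5096, 0.3438, 0.0592]))]
scene jar [(0.57, array([0.6252, 0.3634, 0.0009]))]
scene turntable [(0.74, array([0.512 , 0.3418, 0.0007]))]
wrist soldier_blue_center []
wrist soldier_orange_center [(0.96, array([ 0.5564, -0.0223,  0.0731]))]
wrist soldier_green_center []
wrist pig_center []
wrist jar []
wrist turntable []
```

Everything stands at its place, so I'll hand in.

```bash
python3 -c "
from station import ctrl
print(ctrl.hand_in())"
```

```text
the job is handed in; nothing more can be done
None
```

The job is handed in at about 62 s of the 147 s allowed: the pig is on the middle of the turntable, all three soldiers are upright on their own squares, and the jar is where it was; the hand-in call returned no verdict.

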